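# Vent the stacked water filter and lift off its quarter-turn cap

### The job

The filter cartridge in the stacked water filter is due for a change. First squeeze the trigger of the pressure-release gun fully against its grip and let it spring back; then take the filter's cap off: nobody remembers which way its lugs turn, so try it one way and, if it soon blocks, the other, until it comes free. Finish still holding the cap in the gripper, upright and still, about 5 cm clear above the filter's mouth, and leave the jug, bowl, tumbler and drawer where they are.

Things in the scene. Friction and masses are not known exactly. Their poses are not given: they have to be found in the camera images.
- filter: Fixed two-stage water filter: two white ribbed housings (100 mm across) stacked one on the other on a 130 mm square, 12 mm thick base plate; top shoulder 150 mm above the counter. Origin: centre of the underside on the counter, z up along the cap's axis.
- filter_mouth (a point): Centre of the top face of the filter's neck (49 mm across, 64 mm over its three ledges), 172 mm above the counter, on the filter's axis, z up. The seated cap's disc rests on it, the cap's origin 20 mm below it; 25 mm of rise frees the cap.
- cap: Grey loose bayonet cap, 82 mm across, about 0.12 kg: 20 mm high skirt, 6 mm disc on it (its top 26 mm above the origin) and on the disc an upright wing grip 64 mm long (x), 16 mm thick (y), 26 to 57.5 mm above the origin. Origin: centre of the skirt's lower edge, z up. Three lugs inside the skirt sit under three ledges of the filter's neck. Turns easily (under 0.1 N m), radial play 2 mm.
- cap_wing (a point): Centre of the wing grip's top edge, x along the wing; pinch the wing across y. The cap's unlocking direction varies and cannot be seen: the locked way it stops firmly after 0.2 to 0.45 rad; the free way it turns on to a stop about 1.1 to 1.25 rad from its start. From 1.0 rad up to that stop it lifts straight off; before, it rises 2 mm at most.
- gun: Fixed pressure-release gun, docked upside down: black barrel lying at 78 mm height along the gun's y in a dock on a 100 x 130 mm steel plate, nozzle to +y, and a black grip rising from it: 28 mm (x) by 26 mm (y), centred on the origin's axis, top 183 mm above the counter. Origin: centre of the plate's underside, z up.
- gun_grip (a point): Centre of the top face of the gun's fixed grip, 183 mm above the counter; the grip's back face is 13 mm to -y of it, its front face 13 mm to +y. Axes as the gun's.
- trigger_pad (a point): Point on the outer (+y) face of the steel trigger, 150 mm up and 40 mm to the gun's +y of the grip's axis when released. Trigger: upright bar 22 mm wide (x), 9 mm thick, 18 mm in front of the grip, top 175 mm up, hinged at its lower end 92 mm up. At pad height grip and trigger span 53 mm in y released, 40 mm squeezed; open fingers can straddle both from above.
- trigger (a joint): Trigger angle in rad: 0 released, 0.22 fully squeezed (its stop); about 0.2 is as good as full. It springs back by itself; at pad height it takes about 3 N to start and 8 N to squeeze fully.
- jug: Stainless jug with a black flip lid and handle, 100 mm across, 185 mm high, loose bystander. Origin: centre of the underside.
- bowl: White ceramic bowl, 124 mm across, 55 mm high, loose bystander. Origin: centre of the underside.
- tumbler: Dark silicone tumbler, 72 mm across, 90 mm high, loose bystander. Origin: centre of the underside.
- chest_drawer0 (a joint): Pull-out of the small white plastic drawer unit (180 x 200 x 110 mm): 0 shut, m; stays shut.
Things that resemble listed ones, but are neither listed nor needed, are in the scene too. What is shaped like the gun but blue or yellow is not meant.

How it is judged:
On the way, in this order (a step that is already met when the one before it is completed fails the run):
1. the fingers squeeze the trigger fully while the cap is still seated (value of joint trigger above 0.18 rad and contact force between the fingers and gun above 1 N and z of cap in the frame of filter_mouth below -0.012 m), for 0.2 s.
2. the trigger has sprung back while the cap is still seated (value of joint trigger below 0.04 rad and z of cap in the frame of filter_mouth below -0.012 m), for 0.2 s.
At the end, for the whole second after the job is handed in: The gripper holds the cap (finger force over 1 N), its lower edge 25 to 120 mm above the neck's top face, its axis within 50 mm of the filter's, tilted less than 0.3 rad, moving slower than 0.03 m/s, not touching the filter; the trigger is released (below 0.04 rad) (z of cap in the frame of filter_mouth between 0.025 and 0.12 m and horizontal distance between cap and filter_mouth below 0.05 m and angle between cap's own z axis and vertical below 0.3 rad and linear speed of cap below 0.03 m/s and contact force between the fingers and cap above 1 N and contact force between cap and filter below 0.1 N and value of joint trigger below 0.04 rad); the arm keeps its last pose, push and grip.
It fails at once if the jug is moved (distance of jug from where it was at the start of the episode above 0.03 m).
It fails at once if the bowl is moved (distance of bowl from where it was at the start of the episode above 0.03 m).
It fails at once if the tumbler is moved (distance of tumbler from where it was at the start of the episode above 0.03 m).
It fails at once if the drawer is pulled open (value of joint chest_drawer0 above 0.03 m).
It also fails if it takes over 61 s, if anything falls off the work surface, if the arm or the gripper's body presses on something with over 40 N, if the wrist force passes 120 N, or if a joint passes its speed limit or range.

### The arm

A 7-joint arm with a two-finger parallel gripper is mounted at the origin on the work surface. World frame = base frame: x ahead of the robot, y to its left, z up, the work surface at z = 0. Lengths are in m, angles in rad, forces in N, time in s.
With the tool pointing down it reaches from about 0.4 to 0.85 m from the base axis. Payload 4.4 kg.
Tool frame: the origin (TCP) lies between the finger pads; the fingertips stand 11 mm ahead of it and the grasp point (between the pads) lies 8 mm behind it; z points along the fingers, y is the line along which they close (so a half turn about z gives the same grasp; the last joint's range is limited). The gripper opens to 94 mm and grips with 3 to 60 N. Pads are 16 mm wide; open, the fingers measure 119 mm over their backs; the gripper's body (75 mm by 177 mm) begins 78 mm behind the grasp point.
Start: joints at [1.247, 0.628, 0.038, 1.517, -0.027, 0.996, -0.02], TCP at [0.166, -0.629, 0.216] pointing down, gripper open.
Joint ranges: [-3.06, 3.06], [-0.37, 2.12], [-1.25, 1.32], [0.18, 2.47], [-1.1, 4.24], [0.23, 1.98], [-2.94, 2.94]. Speed limits (rad/s): [2.57, 2.57, 3.14, 3.14, 3.14, 3.14, 3.14].

### API

Orientations are given as [roll, pitch, yaw] about the fixed x, y, z axes, in that order (R = Rz(yaw) Ry(pitch) Rx(roll)).
In Python, from station import readout, viewer, order gives the robot as it stands.
- The arm moves only by the shell command python3 -m jog 'ROWS' [FORCE]. ROWS is JSON, a list of rows, each a list of 7 numbers: the shift along the world's x, y, z in m, then the turn, a rotation vector about the world's x, y, z in rad, then the opening, from 0 (shut) to 1 (fully open). A call has 1 to 5 rows; each row is the pose to reach, as a shift and turn from the pose commanded when the call began; what a row does not reach only later rows make up. A row lasts 1/8 s, in which the tool goes at most 62.5 mm and 10.7 degrees, less where a joint would pass 70% of its speed; a pose out of reach is approached as far as the arm can. A call with a gripper value outside its range is refused whole. The fingers move at their own pace and stop on an object; FORCE is the grip in N (left out, the last holds). Time passes only in rows, so rows that repeat a pose let the fingers close. It gives the time, the measured TCP pose, the force, the opening and the grip force at its end, in the units of the state.
- readout.state(): the state, without advancing time (a new reading comes with each control period).
- viewer.snapshot(name): name is "side" or "top"; returns a dict with "image" (400x640x3 uint8, blue, green, red), "fovy" (degrees; the focal length in pixels is half the picture's height over the tangent of half this angle, whatever the lens; pixels are square), "cx", "cy" (the principal point, pixels), "rvec" (rotation vector, rad) and "tvec" (3), from world to camera coordinates, as OpenCV has them. Camera axes: x right, y down, z forward; pixel columns grow to the right and rows downward; lengths in m; the calibration is good to about 2 mm. A picture is of the moment at which its call begins. There is no depth.
- order.sign_off(): hands the job in; it is judged then, once.
Trained networks look in a picture, given as the dict that the camera call returned (one of the last four; its "shot" number tells which), for a name from the list of things; names that differ only in an ending like _2 or _b are one class to them, and where a whole thing is asked for, a point or a joint stands for the part that bears it (a point fixed in the world has none). Each returns a list of dicts, best first, with "score" (0 to 1); they miss things now and then, are a little off and sometimes report something else, mostly with a low value. They report only what shows in the picture. A call takes as long as a camera call. They do not tell look-alikes from the thing itself.
- viewer.look_for(picture, query): "bbox" ([centre column, centre row, width, height] as shares, 0 to 1, of the picture: columns of its width, rows of its height, round what is visible of it).
- viewer.tip_of(picture, query): "xy" ([column, row] as shares, 0 to 1, of the picture: columns of its width, rows of its height: a listed point, or the origin of a listed thing).
The state is a dict: "t": time; "joint_positions": joint angles; "joint_vel": joint speeds; "tau": joint torques, N m; "ee_pos": TCP position; "ee_rot": TCP orientation; "ft_force": force on the tool from outside, world axes, zero at the start; "ft_torque": the same for the moment, N m; "width": opening from 0.0 (shut) to 1.0 (fully open); "gripper_force": force on a finger pad.
Only numpy, scipy, OpenCV 4.12 (cv2) and the standard library are available. Lean on these libraries where they do the work, as an engineer would, in place of code of your own. Each camera call takes 0.05 s, during which the arm holds its last target. There are 200 camera calls.

## Working session

There is one attempt and no reset: what is moved stays moved. The work goes in short steps, Python scripts to look and compute and a shell command to move; the robot and the scene stay as the last step left them, time stands still between calls to the robot, and variables do not carry over. Pictures are saved under pics/ and viewed, at most 10 in all, crops included, and the job is handed in when it is done.

```bash
mkdir -p pics; ls; cat > h.py <<'E'
import numpy as np, cv2
from station import readout, viewer, order
def cam(p):
    R=cv2.Rodrigues(np.array(p["rvec"],float))[0]; t=np.array(p["tvec"],float).ravel()
    f=200/np.tan(np.radians(p["fovy"])/2); return R,t,f
def proj(p,X):
    R,t,f=cam(p); c=R@np.array(X,float)+t; return np.array([p["cx"]+f*c[0]/c[2],p["cy"]+f*c[1]/c[2]])
def ray(p,uv):
    R,t,f=cam(p); d=R.T@np.array([(uv[0]-p["cx"])/f,(uv[1]-p["cy"])/f,1]); return -R.T@t,d
def atz(p,uv,z):
    o,d=ray(p,uv); return o+d*(z-o[2])/d[2]
def tri(rs):
    A=0;b=0
    for o,d in rs:
        d=d/np.linalg.norm(d);P=np.eye(3)-np.outer(d,d);A=A+P;b=b+P@o
    return np.linalg.solve(A,b)
E
cat > m.py <<'E'
from h import *
np.set_printoptions(precision=3,suppress=True)
zs=dict(filter_mouth=.172,cap_wing=.2095,gun_grip=.183,trigger_pad=.15,gun=0,filter=0,cap=.152,jug=0,bowl=0,tumbler=0)
for n in("side","top"):
    p=viewer.snapshot(n); cv2.imwrite(f"pics/{n}0.png",p["image"]); R,t,f=cam(p); print(n,"cam",-R.T@t,f)
    for q,z in zs.items():
        for r in viewer.tip_of(p,q)[:4]:
            if r["score"]>.2:
                uv=np.array(r["xy"])*[640,400]; print(q,round(r["score"],2),uv,atz(p,uv,z))
s=readout.state(); print(s)
E
python3 m.py
```

```text
pics
side cam [-0.047  0.813  0.935] 397.2144557187167
filter_mouth 0.58 [354.496 168.12 ] [ 0.511 -0.142  0.172]
cap_wing 0.65 [356.288 159.8  ] [ 0.504 -0.139  0.21 ]
gun_grip 0.91 [283.2 216.6] [0.542 0.193 0.183]
gun_grip 0.78 [421.696 179.6  ] [ 0.293 -0.195  0.183]
gun_grip 0.68 [303.232 269.88 ] [0.375 0.316 0.183]
gun_grip 0.56 [218.688 195.32 ] [0.767 0.23  0.183]
trigger_pad 0.68 [412.608 194.   ] [ 0.3   -0.152  0.15 ]
trigger_pad 0.64 [292.992 290.6  ] [0.374 0.361 0.15 ]
trigger_pad 0.46 [274.88 233.6 ] [0.541 0.235 0.15 ]
gun 0.92 [228.672 234.2  ] [0.78  0.216 0.   ]
gun 0.82 [285.632 261.   ] [ 0.545  0.198 -0.   ]
gun 0.72 [302.016 317.32 ] [0.377 0.331 0.   ]
gun 0.55 [209.216 291.32 ] [0.652 0.417 0.   ]
filter 0.68 [353.28 209.52] [ 0.502 -0.132  0.   ]
cap 0.8 [353.984 172.6  ] [ 0.513 -0.144  0.152]
jug 0.88 [210.624 290.12 ] [0.652 0.411 0.   ]
bowl 0.85 [275.904 202.8  ] [ 0.757 -0.002  0.   ]
tumbler 0.93 [362.624 241.   ] [ 0.392 -0.015  0.   ]
top cam [0.413 0.035 1.727] 509.1056154545018
filter_mouth 0.79 [372.416 217.2  ] [ 0.501 -0.142  0.172]
filter_mou
[... 799 characters left out ...]
] [ 0.495 -0.129  0.152]
jug 0.57 [206.4 176.4] [0.654 0.404 0.   ]
bowl 0.88 [324.416 145.6  ] [0.759 0.    0.   ]
tumbler 0.55 [330.496 252.32 ] [ 0.393 -0.018  0.   ]
tumbler 0.36 [270.912 204.4  ] [0.557 0.184 0.   ]
{'t': 1.1, 'joint_positions': array([ 1.247,  0.628,  0.039,  1.517, -0.027,  0.996, -0.02 ]), 'joint_vel': array([-0.   , -0.001,  0.   ,  0.001, -0.   ,  0.002, -0.002]), 'tau': array([ -0.   , -54.961,   1.142, -18.695,  -0.053,   0.016,   0.   ]), 'ee_pos': array([ 0.166, -0.629,  0.216]), 'ee_rot': array([ 3.142, -0.   ,  0.258]), 'ft_force': array([ 0.445, -1.122, -0.865]), 'ft_torque': array([-0.023,  0.001,  0.004]), 'gripper_force': 0.0, 'width': 1.0026503432793692}
```

View pictures.

View pics/side0.png

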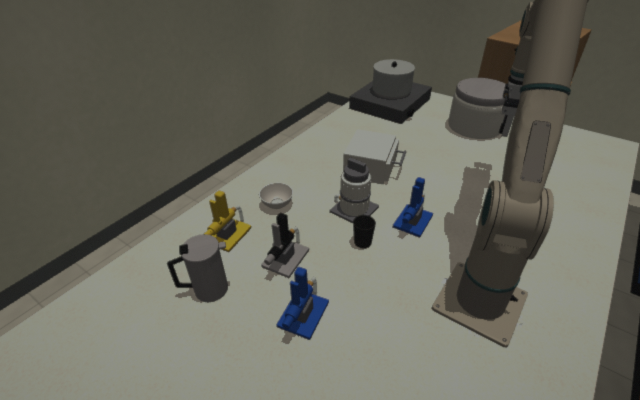

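View pics/top0.png

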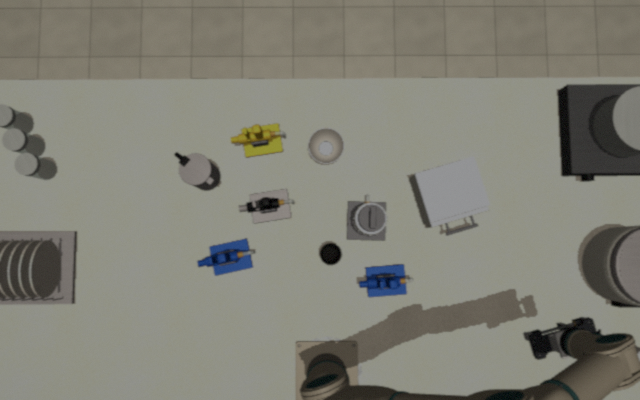

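The side view shows the black gun on a steel plate at about (285,245), with the top view putting it at (268,205). The blue ones are at side (413,205) and (303,300), the yellow one at (228,225). Only the black one fits the description. The filter is at side (355,190), top (370,218). I'll enlarge it to confirm.

```bash
python3 - <<'E'
import cv2,numpy as np
a=cv2.imread("pics/side0.png");b=cv2.imread("pics/top0.png")
f=lambda i,x,y,w:cv2.resize(i[y:y+w*3//4,x:x+w],(400,300),interpolation=cv2.INTER_CUBIC)
o=np.vstack([np.hstack([f(a,245,200,80),f(b,230,175,80)]),np.hstack([f(a,315,150,80),f(b,330,190,80)])])
o=np.clip(o.astype(float)*1.6,0,255)
cv2.imwrite("pics/crop1.png",o)
E
```

```text
[ WARN:0@0.028] global loadsave.cpp:1063 imwrite_ Unsupported depth image for selected encoder is fallbacked to CV_8U.
```

View pics/crop1.png

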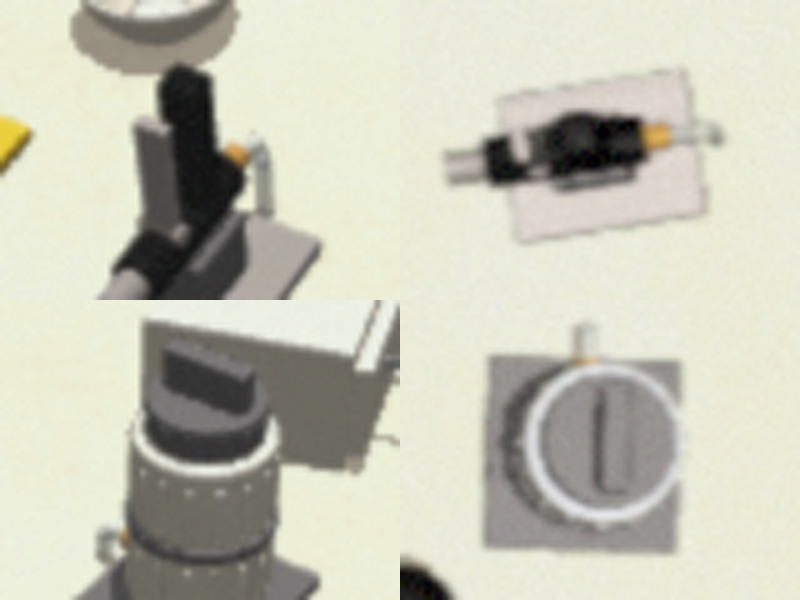

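```bash
cat > a.py <<'E'
from h import *
np.set_printoptions(precision=4,suppress=True)
s=viewer.snapshot("side");t=viewer.snapshot("top")
T=lambda c:(230+(c[0]-400)/5-.4,175+c[1]/5-.4)
W=lambda c:(330+(c[0]-400)/5-.4,190+(c[1]-300)/5-.4)
S=lambda c:(315+c[0]/5-.4,150+(c[1]-300)/5-.4)
P=np.array([atz(t,T(c),.01) for c in[(498,98),(685,70),(706,212),(522,242)]]);print("plate",P.mean(0),P)
print("grip tri",tri([ray(s,(283.2,216.6)),ray(t,(265.6,197.6))]),tri([ray(s,(282.6,215)),ray(t,(266,201))]))
print("pad tri",tri([ray(s,(274.9,233.6)),ray(t,(253.9,206.5))]))
print("wing side",[atz(s,S(c),.2095) for c in[(163,352),(175,340),(255,372),(247,383)]])
print("wing top",[atz(t,W(c),.2095) for c in[(605,388),(632,386),(636,488),(610,491)]])
print("disc top centre",atz(t,W((606,440)),.178))
print("wing net tri",tri([ray(s,(356.3,159.8)),ray(t,(371.3,218.3))]))
E
python3 a.py; sed -i 's/0.png/1.png/' m.py
python3 -m jog '[[0.04,0.04,0.02,0,0,0,1],[0.08,0.08,0.04,0,0,0,1],[0.12,0.12,0.06,0,0,-0.05,1],[0.16,0.165,0.08,0,0,-0.1,1],[0.2,0.21,0.08,0,0,-0.1,1]]'
```

```text
plate [0.5517 0.1853 0.01  ] [[0.5911 0.2563 0.01  ]
 [0.6095 0.1296 0.01  ]
 [0.5129 0.1155 0.01  ]
 [0.4934 0.2396 0.01  ]]
grip tri [0.5594 0.1822 0.1671] [0.5525 0.1833 0.1771]
pad tri [0.5421 0.2271 0.1428]
wing side [array([ 0.5278, -0.1216,  0.2095]), array([ 0.529 , -0.1382,  0.2095]), array([ 0.4661, -0.1356,  0.2095]), array([ 0.4639, -0.1218,  0.2095])]
wing top [array([ 0.5293, -0.1325,  0.2095]), array([ 0.5304, -0.1487,  0.2095]), array([ 0.4694, -0.1501,  0.2095]), array([ 0.4677, -0.1345,  0.2095])]
disc top centre [ 0.4999 -0.1361  0.178 ]
wing net tri [ 0.4974 -0.1324  0.2157]
t: 1.82
ee_pos: [0.3676, -0.418, 0.2983]
ee_rot: [3.138, -0.002, 0.157]
ft_force: [0.5, -0.8, -0.4]
width: 1.001
gripper_force: 0.0
```

```bash
python3 -m jog '[[0.018,0.058,0,0,0,0,1],[0.036,0.116,0,0,0,0,1],[0.054,0.174,0,0,0,0,1],[0.072,0.232,0,0,0,0,1],[0.09,0.29,0,0,0,0,1]]' && python3 -m jog '[[0.018,0.058,0,0,0,0,1],[0.036,0.116,0,0,0,0,1],[0.054,0.174,0,0,0,0,1],[0.072,0.232,0,0,0,0,1],[0.09,0.29,0,0,0,0,1]]' && python3 -m jog '[[0.003,0.034,-0.03,0,0,0,1],[0.003,0.034,-0.06,0,0,0,1],[0.003,0.034,-0.06,0,0,0,1],[0.003,0.034,-0.06,0,0,0,1]]'
python3 - <<'E'
from h import *
s=readout.state();print(s["ee_pos"],s["ee_rot"])
f=lambda i,x,y,w:cv2.resize(i[y:y+w*3//4,x:x+w],(400,300),interpolation=cv2.INTER_CUBIC)
p=viewer.snapshot("side");q=viewer.snapshot("top")
for c,i in((p,p["image"]),(q,q["image"])):
    print([proj(c,X) for X in([.551,.185,.183],s["ee_pos"])])
cv2.imwrite("pics/crop2.png",np.clip(np.hstack([f(p["image"],230,165,110),f(q["image"],225,165,90)])*1.6,0,255).astype(np.uint8))
E
```

```text
t: 2.45
ee_pos: [0.4562, -0.1267, 0.2969]
ee_rot: [3.141, -0.001, 0.158]
ft_force: [1.4, -0.3, -0.4]
width: 1.002
gripper_force: 0.0
t: 3.08
ee_pos: [0.5463, 0.1632, 0.2967]
ee_rot: [3.141, -0.001, 0.158]
ft_force: [0.8, -1.4, 0.6]
width: 1.003
gripper_force: 0.0
t: 3.58
ee_pos: [0.5495, 0.195, 0.2376]
ee_rot: [3.142, -0.002, 0.157]
ft_force: [0.4, -0.3, 0.4]
width: 1.0
gripper_force: 0.0
[0.54951582 0.19501331 0.2375793 ] [ 3.14158563e+00 -1.57160969e-03  1.56634669e-01]
[array([282.47574583, 213.96833085]), array([279.10733524, 201.30709302])]
[array([265.26813618, 201.33300849]), array([260.05014058, 200.2065749 ])]
```

View pics/crop2.png

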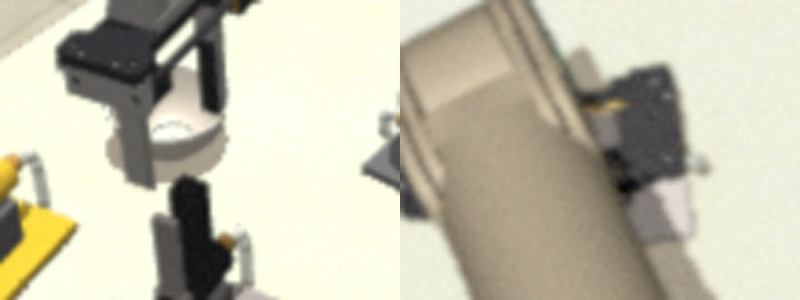

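The crop shows open fingers straddling the grip (top at about (190,180) in the crop), matching the predicted (191,178). Next I'll descend.

```bash
python3 -m jog '[[0,0,-0.025,0,0,0,1],[0,0,-0.05,0,0,0,1],[0,0,-0.05,0,0,0,1]]' && python3 -m jog '[[0,0,-0.025,0,0,0,1],[0,0,-0.045,0,0,0,1],[0,0,-0.045,0,0,0,1],[0,0,-0.045,0,0,0,1]]'
```

```text
t: 4.05
ee_pos: [0.5482, 0.1947, 0.1861]
ee_rot: [3.141, 0.002, 0.157]
ft_force: [0.4, 0.2, 0.2]
width: 0.999
gripper_force: 0.0
t: 4.55
ee_pos: [0.5499, 0.1958, 0.1431]
ee_rot: [-3.141, -0.003, 0.157]
ft_force: [-0.6, -0.1, -0.3]
width: 0.998
gripper_force: 0.0
```

```bash
for i in 1; do python3 -m jog '[[0,0,0,0,0,0,0.6],[0,0,0,0,0,0,0.5],[0,0,0,0,0,0,0.45],[0,0,0,0,0,0,0.4],[0,0,0,0,0,0,0.4]]' 20; done; python3 -m jog '[[0,0,0,0,0,0,0.35],[0,0,0,0,0,0,0.35],[0,0,0,0,0,0,0.35],[0,0,0,0,0,0,0.35],[0,0,0,0,0,0,0.35]]' 20
```

```text
t: 5.18
ee_pos: [0.5485, 0.1974, 0.1417]
ee_rot: [-3.14, -0.001, 0.159]
ft_force: [0.3, -0.7, 1.4]
width: 0.504
gripper_force: 10.4
t: 5.8
ee_pos: [0.5489, 0.1955, 0.1417]
ee_rot: [-3.142, -0.0, 0.158]
ft_force: [-1.3, 0.7, 4.1]
width: 0.463
gripper_force: 20.1
```

```bash
python3 -m jog '[[0,0,0,0,0,0,0.3],[0,0,0,0,0,0,0.3],[0,0,0,0,0,0,0.3],[0,0,0,0,0,0,0.3]]' 30; python3 - <<'E'
from h import *
f=lambda i,x,y,w:cv2.resize(i[y:y+w*3//4,x:x+w],(600,450),interpolation=cv2.INTER_CUBIC)
p=viewer.snapshot("side")
cv2.imwrite("pics/crop3.png",np.clip(f(p["image"],240,185,80)*1.6,0,255).astype(np.uint8))
E
```

```text
t: 6.3
ee_pos: [0.5489, 0.1953, 0.1417]
ee_rot: [3.142, -0.0, 0.157]
ft_force: [-1.1, -0.9, 4.7]
width: 0.462
gripper_force: 29.9
```

View pics/crop3.png

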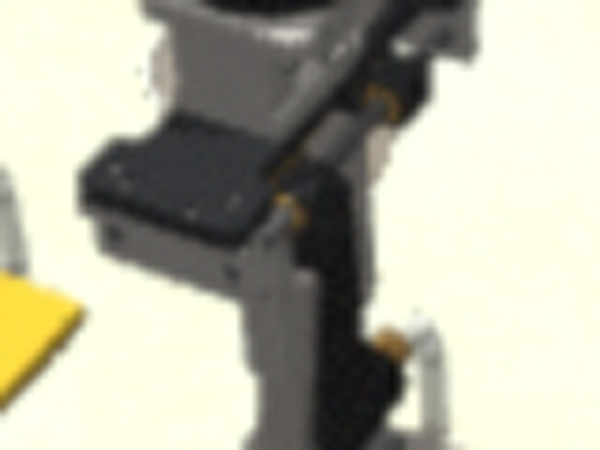

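The fingers are clamped on trigger and grip, and the width is unchanged between 20 and 30 N, so the trigger is at its stop. Release now.

```bash
python3 -m jog '[[0,0,0,0,0,0,1],[0,0,0,0,0,0,1],[0,0,0,0,0,0,1],[0,0,0,0,0,0,1],[0,0,0,0,0,0,1]]' && python3 -m jog '[[0,0,0.03,0,0,0,1],[0,0,0.08,0,0,0,1],[0,0,0.13,0,0,0,1],[0,0,0.13,0,0,0,1]]' && python3 -m jog '[[-0.009,-0.06,0,0,0,-0.05,1],[-0.018,-0.12,0,0,0,-0.1,1],[-0.027,-0.18,0,0,0,-0.157,1],[-0.036,-0.24,0,0,0,-0.157,1],[-0.045,-0.3,0,0,0,-0.157,1]]' && python3 -m jog '[[-0.006,-0.032,0,0,0,0,1],[-0.006,-0.032,-0.02,0,0,0,1],[-0.006,-0.032,-0.02,0,0,0,1]]'
python3 - <<'E'
from h import *
s=readout.state();print(s["ee_pos"],s["ee_rot"],s["joint_positions"])
f=lambda i,x,y,w:cv2.resize(i[y:y+w*3//4,x:x+w],(400,300),interpolation=cv2.INTER_CUBIC)
p=viewer.snapshot("side");q=viewer.snapshot("top")
cv2.imwrite("pics/crop4.png",np.clip(np.hstack([f(p["image"],310,110,100),f(p["image"],240,195,80)])*1.6,0,255).astype(np.uint8))
for n,z in(("cap_wing",.2095),("cap",.152)):
  for r in viewer.tip_of(p,n)[:1]: print(n,r["score"],atz(p,np.array(r["xy"])*[640,400],z))
E
```

```text
t: 6.98
ee_pos: [0.5487, 0.1948, 0.1412]
ee_rot: [3.141, 0.0, 0.157]
ft_force: [1.4, 0.2, -0.1]
width: 0.959
gripper_force: 0.0
t: 7.48
ee_pos: [0.5512, 0.1963, 0.2756]
ee_rot: [-3.14, -0.008, 0.157]
ft_force: [0.4, -1.0, -0.8]
width: 1.0
gripper_force: 0.0
t: 8.1
ee_pos: [0.5024, -0.1065, 0.2704]
ee_rot: [-3.142, 0.002, 0.001]
ft_force: [1.4, 0.6, -0.8]
width: 1.0
gripper_force: 0.0
t: 8.48
ee_pos: [0.4959, -0.1366, 0.2495]
ee_rot: [-3.141, 0.005, -0.0]
ft_force: [-0.0, -0.7, 0.7]
width: 0.999
gripper_force: 0.0
[ 0.49585425 -0.13660759  0.24949397] [-3.14054929e+00  4.73240257e-03 -1.87237872e-04] [ 0.25663524  0.39725314 -0.05932779  1.84394345  0.02905471  0.90607563
 -1.38710439]
cap_wing 0.57 [ 0.49406461 -0.12562459  0.2095    ]
cap 0.89 [ 0.5028572  -0.12783425  0.152     ]
```

View pics/crop4.png

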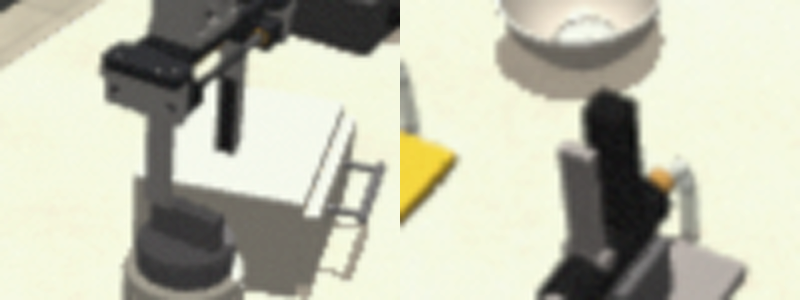

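The trigger has sprung back (crop right), and the gripper straddles the wing (crop left, about (187,220)). Descend and grip.

```bash
python3 -m jog '[[0.001,0,-0.02,0,0,0,1],[0.001,0,-0.045,0,0,0,1],[0.001,0,-0.056,0,0,0,1],[0.001,0,-0.056,0,0,0,1]]' && python3 -m jog '[[0,0,0,0,0,0,0.5],[0,0,0,0,0,0,0.25],[0,0,0,0,0,0,0.1],[0,0,0,0,0,0,0.1],[0,0,0,0,0,0,0.1]]' 15 && python3 -m jog '[[0,0,0,0,0,0,0.1],[0,0,0,0,0,0,0.1],[0,0,0,0,0,0,0.1]]' 25
```

```text
t: 9.18
ee_pos: [0.4987, -0.1362, 0.1953]
ee_rot: [-3.141, 0.001, 0.001]
ft_force: [0.7, 0.0, 0.1]
width: 0.998
gripper_force: 0.0
t: 9.8
ee_pos: [0.4988, -0.1365, 0.1955]
ee_rot: [3.142, -0.0, 0.001]
ft_force: [0.4, -0.2, -0.4]
width: 0.505
gripper_force: 0.0
t: 10.18
ee_pos: [0.4988, -0.1367, 0.1955]
ee_rot: [3.141, -0.0, 0.001]
ft_force: [0.3, -1.5, 0.3]
width: 0.185
gripper_force: 0.5
```

```bash
python3 -m jog '[[0,0,0,0,0,0,0.1],[0,0,0,0,0,0,0.1],[0,0,0,0,0,0,0.1]]' && python3 -m jog '[[0,0,0,0,0,0.06,0.1],[0,0,0,0,0,0.12,0.1],[0,0,0,0,0,0.18,0.1],[0,0,0,0,0,0.24,0.1],[0,0,0,0,0,0.24,0.1]]' ; python3 -c "
from station import readout;print(readout.state()['ft_torque'])"
```

```text
t: 10.55
ee_pos: [0.4988, -0.1367, 0.1955]
ee_rot: [3.141, -0.0, 0.001]
ft_force: [0.8, -0.8, 0.3]
width: 0.164
gripper_force: 25.0
t: 11.18
ee_pos: [0.499, -0.137, 0.1955]
ee_rot: [3.141, -0.001, 0.24]
ft_force: [0.9, -2.1, -1.6]
width: 0.168
gripper_force: 25.0
[-0.40501728 -0.27241707 -0.02085835]
```

```bash
python3 -m jog '[[0,0,0,0,0,0.06,0.1],[0,0,0,0,0,0.12,0.1],[0,0,0,0,0,0.12,0.1]]' ; python3 -c "
from station import readout;print(readout.state()['ft_torque'])";  python3 -m jog '[[0,0,0,0,0,0.06,0.1],[0,0,0,0,0,0.12,0.1],[0,0,0,0,0,0.12,0.1]]' ; python3 -c "
from station import readout;print(readout.state()['ft_torque'])"
```

```text
t: 11.55
ee_pos: [0.5004, -0.1393, 0.1957]
ee_rot: [3.137, -0.002, 0.358]
ft_force: [4.3, -6.3, -4.7]
width: 0.168
gripper_force: 25.0
[-1.65314815 -0.91797546 -0.21687741]
t: 11.92
ee_pos: [0.5006, -0.1396, 0.1959]
ee_rot: [3.137, -0.002, 0.476]
ft_force: [3.1, -6.2, -3.0]
width: 0.179
gripper_force: 26.6
[-1.74919099 -0.90741369 -0.64119966]
```

At +0.48 rad the moment rises to -0.64 N m: blocked. I'll try the other way.

```bash
python3 -m jog '[[0,0,0,0,0,-0.12,0.1],[0,0,0,0,0,-0.24,0.1],[0,0,0,0,0,-0.36,0.1],[0,0,0,0,0,-0.48,0.1],[0,0,0,0,0,-0.48,0.1]]' ; python3 -c "
from station import readout;print(readout.state()['ft_torque'])";  python3 -m jog '[[0,0,0,0,0,-0.1,0.1],[0,0,0,0,0,-0.2,0.1],[0,0,0,0,0,-0.3,0.1],[0,0,0,0,0,-0.4,0.1],[0,0,0,0,0,-0.5,0.1]]' ; python3 -c "
from station import readout;print(readout.state()['ft_torque'])"
```

```text
t: 12.55
ee_pos: [0.4985, -0.136, 0.1955]
ee_rot: [-3.141, 0.001, 0.001]
ft_force: [-0.3, 0.4, 0.7]
width: 0.171
gripper_force: 24.5
[ 0.1083924   0.21452947 -0.01674263]
t: 13.18
ee_pos: [0.4985, -0.1359, 0.1955]
ee_rot: [-3.141, 0.001, -0.5]
ft_force: [-1.3, -0.1, 1.4]
width: 0.167
gripper_force: 24.5
[0.24008352 0.1844856  0.03261288]
```

Past -0.5 rad with no resistance, so this is the free way.

```bash
python3 -m jog '[[0,0,0,0,0,-0.12,0.1],[0,0,0,0,0,-0.24,0.1],[0,0,0,0,0,-0.36,0.1],[0,0,0,0,0,-0.48,0.1],[0,0,0,0,0,-0.48,0.1]]' ; python3 -c "
from station import readout;print(readout.state()['ft_torque'])";  python3 -m jog '[[0,0,0,0,0,-0.06,0.1],[0,0,0,0,0,-0.1,0.1],[0,0,0,0,0,-0.1,0.1]]' ; python3 -c "
from station import readout;s=readout.state();print(s['ft_torque'],s['joint_positions'])"
```

```text
t: 13.8
ee_pos: [0.4988, -0.1359, 0.1955]
ee_rot: [-3.141, 0.0, -0.976]
ft_force: [-0.9, 1.5, 0.7]
width: 0.172
gripper_force: 24.5
[0.40210829 0.01162888 0.03841533]
t: 14.18
ee_pos: [0.4989, -0.1363, 0.1955]
ee_rot: [-3.141, 0.0, -1.077]
ft_force: [0.2, 0.8, 0.2]
width: 0.17
gripper_force: 24.7
[ 0.42725599 -0.04610738  0.05701024] [ 0.04097516  0.47722201  0.24787588  1.91396585 -0.162993    0.76954424
 -2.26859868]
```

Now at -1.08 rad without hitting the stop. Lift gently.

```bash
python3 -m jog '[[0,0,0.004,0,0,0,0.1],[0,0,0.008,0,0,0,0.1],[0,0,0.008,0,0,0,0.1]]'
```

```text
t: 14.55
ee_pos: [0.4989, -0.1368, 0.2038]
ee_rot: [-3.141, -0.001, -1.079]
ft_force: [-0.2, 0.0, -2.1]
width: 0.168
gripper_force: 24.7
```

```bash
python3 -m jog '[[0,0,0.01,0,0,0,0.1],[0,0,0.022,0,0,0,0.1],[0,0,0.037,0,0,0,0.1],[0,0,0.052,0,0,0,0.1],[0,0,0.062,0,0,0,0.1]]' && python3 -m jog '[[0,0,0,0,0,0,0.1],[0,0,0,0,0,0,0.1],[0,0,0,0,0,0,0.1],[0,0,0,0,0,0,0.1]]'; python3 - <<'E'
from h import *
p=viewer.snapshot("side")["image"]
cv2.imwrite("pics/crop5.png",np.clip(cv2.resize(p[110:230,290:450],(640,480),interpolation=cv2.INTER_CUBIC)*1.6,0,255).astype(np.uint8))
E
```

```text
t: 15.18
ee_pos: [0.4991, -0.1366, 0.2669]
ee_rot: [-3.14, -0.001, -1.079]
ft_force: [-0.1, -0.1, -2.0]
width: 0.168
gripper_force: 24.7
t: 15.68
ee_pos: [0.4985, -0.1365, 0.2651]
ee_rot: [3.141, 0.0, -1.079]
ft_force: [-1.2, -0.5, -1.7]
width: 0.171
gripper_force: 24.7
```

View pics/crop5.png

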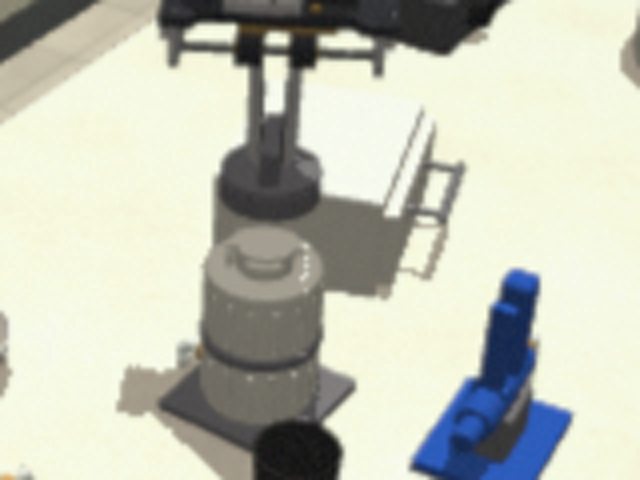

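The cap (crop (270,180)) hangs upright in the gripper, clear above the exposed neck (265,250). Hand in.

```bash
python3 -c "
from station import order;print(order.sign_off())"
```

```text
the job is handed in; nothing more can be done
None
```

I squeezed the trigger to its stop and it sprang back. The cap blocked one way, came free the other, and is held upright and still about 5 cm above the filter's mouth; I handed the job in at about 16 s, and no verdict came back.

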